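# Back the sole rollers off one notch

### The arm

A 6-joint arm with a two-finger parallel gripper is mounted at the origin on the work surface. World frame = base frame: x ahead of the robot, y to its left, z up, the work surface at z = 0. Lengths are in mm, angles in degrees, forces in N, time in s.
With the tool pointing down it reaches from about 300 to 850 mm from the base axis. Payload 4.2 kg.
Tool frame: the origin (TCP) lies between the finger pads; the fingertips stand 22 mm ahead of it and the grasp point (between the pads) lies 3 mm ahead of it; z points along the fingers, y is the direction in which the jaws open and shut (so a half turn about z gives the same grasp; the last joint's range is limited). The gripper opens to 91 mm and grips with 3 to 60 N. Pads are 32 mm wide; open, the fingers measure 118 mm over their backs; the gripper's body (76 mm by 178 mm) begins 60 mm behind the grasp point.
Start: joints at [-64.916, 18.312, 89.639, -0, 72.044, -1.146], TCP at [254.141, -515.804, 235.976] pointing down, gripper open.
Joint ranges: [-177.97, 177.97], [-48.28, 115.42], [12.27, 149.76], [-77.06, 257.06], [2.81, 150.46], [-146.56, 146.56]. Speed limits (degrees/s): [147.25, 147.25, 180, 180, 180, 180].

### API

Orientations are given as [roll, pitch, yaw] about the fixed x, y, z axes, in that order (R = Rz(yaw) Ry(pitch) Rx(roll)).
In Python, from workcell import * gives the robot as it stands.
- The arm moves only by the shell command python3 -m jog 'ROWS' [OPENING] [FORCE]. ROWS is text: rows parted by semicolons, each of 6 numbers parted by spaces: the shift along the tool's x, y, z in units of 0.5 m (1.0 is 0.5 m), then the turn, a rotation vector about the tool's x, y, z in units of pi/2 rad (1.0 is pi/2 rad). A call has 1 to 20 rows; each row is the pose to reach, as a shift and turn from the pose measured when the call began, along the tool's axes at that moment; what a row does not reach only later rows make up. A row lasts 1/12 s, in which the tool goes at most 41.7 mm and 7.16 degrees, less where a joint would pass 70% of its speed; a pose out of reach is approached as far as the arm can. A call with a number of a shift or a turn outside -1 to 1 is refused whole. A call with a gripper value outside its range is refused whole. OPENING is the opening, from -1 (shut) to 1 (fully open), set as the call begins (- or left out, the last holds). The fingers move at their own pace and stop on an object; FORCE is the grip in N (left out, the last holds). Time passes only in rows, so rows that repeat a pose let the fingers close. It gives the time, the measured TCP pose, the force and the opening at its end, in the units of the state.
- state(): the state, without advancing time (a new reading comes with each control period).
- grab_frame(name): name is "scene" or "top" or "wrist"; returns the picture (400x640x3 uint8, red, green, blue); there is no depth.
- calibration(name): a dict with "mtx" (3x3 intrinsics, pixels), "rvec" (rotation vector, rad) and "tvec" (3), from world to camera coordinates, as OpenCV has them. Camera axes: x right, y down, z forward; pixel columns grow to the right and rows downward; lengths in mm; the calibration is good to about 2 mm. A picture is of the moment at which its call begins: read the wrist's pose just before it. calibration takes no time and is no camera call; for the wrist camera it gives the pose at the moment of the call.
- job_done(): hands the job in, once; it reports no verdict.
Trained networks look in the newest picture that a camera, given by its name, has taken for a name from the list of things; names that differ only in an ending like _2 or _b are one class to them, and where a whole thing is asked for, a point or a joint stands for the part that bears it (a point fixed in the world has none). Each returns a list of dicts, best first, with "confidence" (0 to 1); they miss things now and then, are a little off and sometimes report something else, mostly with a low value. They report only what shows in the picture. A call takes as long as a camera call.
- spot_in(query, camera): "rect" ([left, top, right, bottom] in pixels, round what is visible of it).
- tip_of(query, camera): "location" ([column, row] in pixels: a listed point, or the origin of a listed thing).
The state is a dict: "time_s": time; "qpos": joint angles; "qvel": joint speeds; "effort": joint torques, N m; "ee_pos": TCP position; "ee_rot": TCP orientation; "force": force on the tool from outside, world axes, zero at the start; "torque": the same for the moment, N m; "gripper_width": finger opening in mm.
Only numpy, scipy, OpenCV 4.12 (cv2) and the standard library are available. Lean on these libraries where they do the work, as an engineer would, in place of code of your own. Each camera call takes 0.05 s, during which the arm holds its last target. There are 200 camera calls.

### The job

The sole has been wound one notch too far into the hand roller press. With a fingertip, lift the pawl out of the ratchet wheel and throw it right over so that it stays back, push the capstan backward (its top toward the pawl's side) to the next notch, then tip the pawl back in, so that the rollers end locked exactly one notch back, with the pawl down in the next gap and the wheel pushed back until the tooth is up against its nose. Only push: nothing is to be gripped or picked up, and the other things on the bench stay where they are.

Things in the scene. Friction and masses are not known exactly. Their poses are not given: they have to be found in the camera images.
- press: Green bench roller press for soles, fixed. Origin on the bench under the ratchet wheel's centre; z up; x along the roller shaft, from rollers out to ratchet wheel (x 0) and capstan (x 52 mm); y = forward feed. Rollers and sole lie at x below -48 mm. Side frame: outer face at x -30 mm, y -46 to 46 mm at its top (196 mm up; its screw 219 mm); its pawl bracket at x -43 to -33 mm is 144 mm up.
- wheel_centre (a point): Centre of the steel ratchet wheel on the shaft, 110 mm above the bench; axes as the press. The wheel is 14 mm thick with 12 saw teeth, 120 mm across the tips, 98 mm across the roots.
- capstan_centre (a point): Centre of the capstan hub, on the same shaft 52 mm further out (+x); turns with the ratchet wheel. Four round steel spokes, 12 mm thick, 90 degrees apart, each ending in a 20 mm black ball centred 88 mm from the shaft.
- wheel (a joint): Angle (rad) of ratchet wheel, capstan and rollers about the press's x. Positive = backward: top goes to -y. 0 = tooth bears on the pawl's nose; starts 0.01 to 0.1 short (negative). The next notch locks at 0.524. Stays where left; 3 to 5 N at a ball turns it. The pawl, down, stops it going backward. Lowered at 0.25 to 0.51 it lands in the new gap and the wheel can be pushed on back until it stops.
- pawl (a joint): Angle (rad) of the pawl: about 0 with its nose at the bottom of a gap (about 0.14 on a tooth tip), growing as it is lifted off the wheel and thrown back toward the press's -y. Swings freely by its weight, balanced at about 0.57: past that it falls over by itself to its stop at 1.15 and stays there; tipped back short of it, it drops onto the wheel.
- pawl_pivot (a point): Pivot of the pawl, on the wheel's mid-plane, its axis along the press's x: at x 0, y -98 mm, 104 mm up in the press frame. From it a steel bar 14 mm thick and 15 mm deep leans 39 degrees up to the nose, 75 mm away, on the wheel's upper -y side.
- spoke_end (a point): Centre of the black ball on the spoke that stands uppermost at the start. With the wheel at 0 it is at x 52, y 30, z 193 mm in the press frame, the spoke leaning 20 degrees to +y; it goes toward -y as the wheel turns backward.
- horn_end (a point): Top of the pawl's thumb horn, which stands up near the nose: 57 mm long, 8 to 16 mm thick, top 25 mm widened to 24 mm along x. Pawl down: end at y -76, z 198 mm, foot at y -52, z 145 mm in the press frame; a fingertip fits on its wheel side above the teeth. Thrown back: end at y -175, z 162 mm, horn sticking out nearly level, bar almost upright.
- cement_brush: Bystander: glue brush with wooden handle, lying on the bench, about 170 mm long. Origin under its middle.
- cement_tin: Bystander: closed cement tin, 72 mm across and 85 mm tall. Origin at the centre of its foot.
- hammer: Bystander: shoemaker's hammer lying on the bench. Origin under its middle.
- spare_sole: Bystander: loose black rubber sole, 270 by 94 by 8 mm. Origin under its middle.
- sole_block: Bystander: wooden cementing block, 310 by 95 by 45 mm, with a black sole on it. Origin under its middle.
- heel_weight: Bystander: turned steel weight with a knob, 52 mm across and 60 mm tall. Origin at the centre of its foot.

How it is judged (in metres and radians):
On the way, in this order (a step that is already met when the one before it is completed fails the run):
1. the pawl is thrown right over and stays back (value of joint pawl above 1 rad), for 0.2 s.
2. the wheel is pushed backward while the pawl lies back (value of joint wheel above 0.22 rad and value of joint pawl above 0.9 rad), for 0.1 s.
At the end, for the whole second after the job is handed in: The wheel stands one notch (0.524 rad) back of its locked start, no more than 0.08 rad short of the tooth bearing on the pawl's nose (0.44 to 0.56 rad), with the pawl down in that gap (below 0.09 rad), and both at rest (value of joint wheel between 0.44 and 0.56 rad and value of joint pawl below 0.09 rad and not (velocity of joint wheel above 0.05 rad/s) and not (velocity of joint wheel below -0.05 rad/s) and not (velocity of joint pawl above 0.05 rad/s) and not (velocity of joint pawl below -0.05 rad/s)); the robot touches nothing.
It fails at once if a bystander on the bench is lifted, carried or pushed more than 30 mm (distance of any of cement_brush, cement_tin, hammer, spare_sole, sole_block, heel_weight from where it was at the start of the episode above 0.03 m).
It fails at once if a bystander is picked up off the bench (height (world z) of any of cement_brush, cement_tin, hammer, spare_sole, sole_block, heel_weight above 0.015 m).
It also fails if it takes over 61 s, if anything falls off the work surface, if the arm or the gripper's body presses on something with over 40 N, if the wrist force passes 120 N, or if a joint passes its speed limit or range.

## Working session

There is one attempt and no reset: what is moved stays moved. The work goes in short steps, Python scripts to look and compute and a shell command to move; the robot and the scene stay as the last step left them, time stands still between calls to the robot, and variables do not carry over. Pictures are saved under pics/ and viewed, about 8 in all and at most 12, crops included, and the job is handed in when it is done.

```bash
mkdir -p pics; ls; cat > h.py <<'E'
from workcell import *
import numpy as np, cv2
from scipy.spatial.transform import Rotation as R
def cam(n):
    c=calibration(n); return np.array(c['mtx'],float),np.array(c['rvec'],float).ravel(),np.array(c['tvec'],float).ravel()
def proj(P,n):
    K,r,t=cam(n); return cv2.projectPoints(np.array(P,float).reshape(-1,3),r,t,K,None)[0].reshape(-1,2)
E
python3 - <<'E'
from h import *
print(state())
for n in ("scene","top"):
    im=grab_frame(n); cv2.imwrite(f'pics/{n}0.png',im[:,:,::-1])
    for q in ("press","wheel_centre","capstan_centre","pawl_pivot","spoke_end","horn_end","cement_brush","cement_tin","hammer","spare_sole","sole_block","heel_weight"):
        print(n,q,[(np.round(d['location']),round(d['confidence'],2)) for d in tip_of(q,n)[:2]])
E
```

```text
pics
{'time_s': 0.0, 'qpos': array([-6.49152595e+01,  1.83521890e+01,  8.97075666e+01, -3.05275549e-04,
        7.20410517e+01, -1.14461943e+00]), 'qvel': array([-0.04598579, -0.00107035,  0.06334081,  0.04470827, -0.01351034,
        0.01608263]), 'effort': array([ 1.63307905e-03, -4.12451684e+01, -2.31975281e+01,  7.27242208e-02,
        4.55977803e-02, -1.52773623e-04]), 'ee_pos': array([ 253.94581968, -515.37077893,  235.10686784]), 'ee_rot': array([-1.79899207e+02, -1.72355431e-03,  2.62294528e+01]), 'force': array([-0.39992879,  0.12884167,  0.11814895]), 'torque': array([-0.06658523, -0.01560221, -0.02276874]), 'gripper_width': 90.95595479314122}
scene press []
scene wheel_centre [(array([370., 207.]), 0.7)]
scene capstan_centre [(array([369., 224.]), 0.59)]
scene pawl_pivot [(array([333., 212.]), 0.59), (array([366., 231.]), 0.49)]
scene spoke_end [(array([370., 223.]), 0.67), (array([389., 211.]), 0.66)]
scene horn_end [(array([345., 190.]), 0.81)]
scene cement_brush [(array([334., 270.]), 0.89)]
scene cement_tin [(array([384., 272.]), 0.84), (array([369., 209.]), 0.23)]
sce
[... 189 characters left out ...]
[407., 240.]), 0.71), (array([383., 274.]), 0.22)]
top press [(array([291., 223.]), 0.6)]
top wheel_centre [(array([285., 224.]), 0.78)]
top capstan_centre [(array([274., 210.]), 0.94), (array([287., 171.]), 0.59)]
top pawl_pivot [(array([306., 202.]), 0.7)]
top spoke_end [(array([262., 214.]), 0.96), (array([290., 221.]), 0.62)]
top horn_end [(array([305., 203.]), 0.71)]
top cement_brush [(array([289., 170.]), 0.84)]
top cement_tin [(array([254., 198.]), 0.74)]
top hammer [(array([410., 225.]), 0.69)]
top spare_sole [(array([187., 212.]), 0.61)]
top sole_block [(array([455., 192.]), 0.81), (array([257., 197.]), 0.4)]
top heel_weight [(array([251., 241.]), 0.67), (array([307., 201.]), 0.67)]
```

```bash
cat > fit.py <<'E'
from h import *
from scipy.optimize import least_squares
L={'wheel_centre':(0,0,110),'capstan_centre':(52,0,110),'pawl_pivot':(0,-98,104),'spoke_end':(52,25,194),'horn_end':(0,-76,198)}
obs=[('scene','wheel_centre',370,207),('scene','capstan_centre',369,224),('scene','pawl_pivot',333,212),('scene','spoke_end',389,211),('scene','horn_end',345,190),
('top','wheel_centre',285,224),('top','capstan_centre',274,210),('top','pawl_pivot',306,202),('top','spoke_end',262,214),('top','horn_end',305,203)]
C={n:cam(n) for n in('scene','top')}
def W(p,P): 
    c,s=np.cos(p[2]),np.sin(p[2]); P=np.asarray(P,float).reshape(-1,3)
    return np.c_[c*P[:,0]-s*P[:,1]+p[0],s*P[:,0]+c*P[:,1]+p[1],P[:,2]]
def pj(P,n): K,r,t=C[n]; return cv2.projectPoints(P,r,t,K,None)[0].reshape(-1,2)
def res(p): return np.concatenate([(pj(W(p,L[q]),n)[0]-[u,v]) for n,q,u,v in obs])
if __name__=='__main__':
    best=min((least_squares(res,[500,-100,a],loss='soft_l1',x_scale=[100,100,1]) for a in np.arange(-3,3.2,.75)),key=lambda s:s.cost)
    print(best.cost,best.x,np.degrees(best.x[2])); print(np.round(res(best.x).reshape(-1,2),1))
    for n in C: print(n,-R.from_rotvec(C[n][1]).as_matrix().T@C[n][2],C[n][0][0,0])
    for n,(x,y) in {'scene':(230,120),'top':(170,120)}.items():
        im=cv2.imread(f'pics/{n}0.png')[y:y+200,x:x+260]; cv2.imwrite(f'pics/{n}0c.png',cv2.resize(im,None,fx=3,fy=3,interpolation=cv2.INTER_CUBIC))
E
python3 fit.py
```

```text
23.099246144838954 [482.77607333  69.96308674   0.70913233] 40.630289359429064
[[-0.3  2.6]
 [ 3.1  0.5]
 [ 3.3  0. ]
 [-3.8 -3.8]
 [ 0.8  2.3]
 [ 0.3 -1.9]
 [ 0.8  0.1]
 [ 2.   0.1]
 [ 3.4 -0. ]
 [-3.6  1.5]]
scene [1068.63672726  328.84014681  999.39541195] 369.39656154530394
top [ 438.88298302  -55.8307962  1476.80029587] 422.8360580687422
```

View pics/scene0.png

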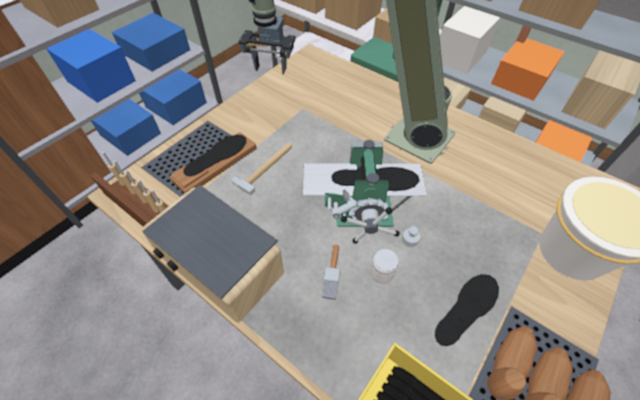

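View pics/top0c.png

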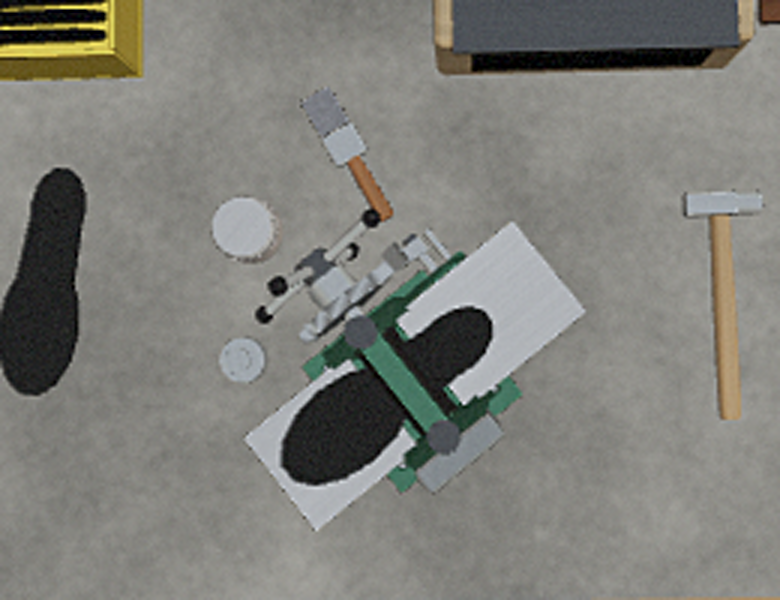

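```bash
python3 - <<'E'
import cv2
im=cv2.imread('pics/scene0.png')[160:260,290:430]; cv2.imwrite('pics/s1.png',cv2.resize(im,None,fx=5,fy=5,interpolation=cv2.INTER_CUBIC))
E
```

```text
(no output)
```

View pics/s1.png

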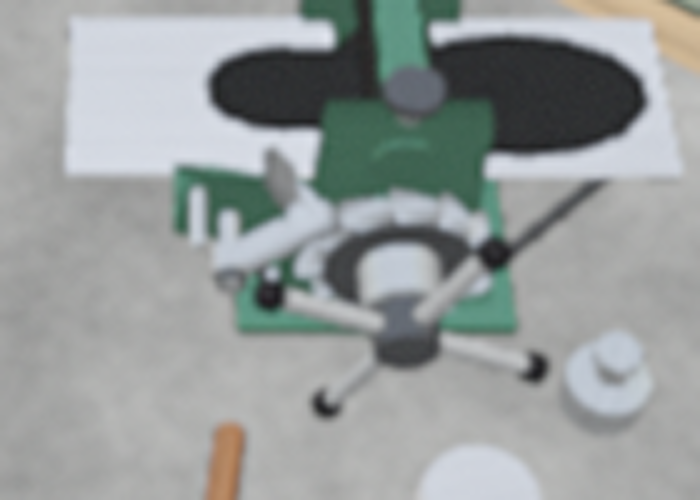

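```bash
cat > fit2.py <<'E'
from fit import *
B=[('top',0,262.7,215.3),('top',1,294,192.3),('top',2,287.7,203.7),('top',3,258,225),
('scene',0,389,210.4),('scene',1,344,219),('scene',2,355,240.8),('scene',3,397,233.4)]
def ball(w,k): a=np.radians(20)-w-k*np.pi/2; return (52,88*np.sin(a),110+88*np.cos(a))
def r2(p):
    e=[pj(W(p,ball(p[3],k)),n)[0]-[u,v] for n,k,u,v in B]
    e+=[pj(W(p,L['horn_end']),'scene')[0]-[344.6,190.4]]
    return np.concatenate(e)
if __name__=='__main__':
    s=least_squares(r2,[483,70,.71,-.05],loss='soft_l1',x_scale=[100,100,1,1]); p=s.x
    print(s.cost,p,np.degrees(p[2])); print(np.round(r2(p).reshape(-1,2),1))
    for q,P in L.items(): print(q,W(p,P)[0].round(),pj(W(p,P),'top')[0].round(),pj(W(p,P),'scene')[0].round())
E
python3 fit2.py
```

```text
4.534845530828326 [ 4.85467519e+02  7.08572314e+01  6.54227205e-01 -1.00002408e-01] 37.48445767435715
[[-0.4 -0.4]
 [-0.6  0. ]
 [-1.1 -0.5]
 [-0.2 -0.7]
 [-0.4 -0.9]
 [-0.2 -1.3]
 [ 0.1 -1.4]
 [-0.7 -0.8]
 [ 0.8  1.4]]
wheel_centre [485.  71. 110.] [285. 221.] [369. 210.]
capstan_centre [527. 103. 110.] [275. 209.] [371. 225.]
pawl_pivot [545.  -7. 104.] [309. 202.] [336. 211.]
spoke_end [512. 122. 194.] [266. 212.] [384. 208.]
horn_end [532.  11. 198.] [302. 205.] [345. 192.]
```

```bash
cat > t.py <<'E'
import sys
from h import *
P=[485.5,70.9,np.radians(37.5)]
# usage: t.py x y tipz (press frame, fingertip), tool down, tool x = press x
def row(x,y,z):
    s=state(); c,n=np.cos(P[2]),np.sin(P[2])
    w=np.array([P[0]+c*x-n*y,P[1]+n*x+c*y,z+22]); R0=R.from_euler('xyz',s['ee_rot'],degrees=True)
    Rt=R.from_euler('xyz',[180,0,np.degrees(P[2])],degrees=True)
    return np.r_[R0.inv().apply(w-s['ee_pos'])/500,(R0.inv()*Rt).as_rotvec()/(np.pi/2)],s
def here(s=None):
    s=s or state(); R0=R.from_euler('xyz',s['ee_rot'],degrees=True); w=s['ee_pos']+R0.apply([0,0,22]); d=w[:2]-P[:2]; c,n=np.cos(P[2]),np.sin(P[2])
    return np.r_[c*d[0]+n*d[1],-n*d[0]+c*d[1],w[2]]
if __name__=='__main__':
    s=state(); print('tip in press',here(s).round(1),'t',round(s['time_s'],2),'F',s['force'].round(1))
    for a in sys.argv[1:]: print(a,row(*map(float,a.split(',')))[0].round(4))
E
python3 t.py 0,-20,340 -- 2>/dev/null || python3 t.py 0,-20,340
```

```text
tip in press [-540.7 -324.6  214. ] t 1.3 F [0.2 0.4 0.2]
0,-20,340 [ 9.415e-01 -8.088e-01 -2.521e-01  1.000e-04 -0.000e+00 -1.252e-01]
tip in press [-540.7 -324.6  214. ] t 1.3 F [0.2 0.4 0.2]
0,-20,340 [ 9.415e-01 -8.088e-01 -2.521e-01  1.000e-04 -0.000e+00 -1.252e-01]
```

```bash
python3 -m jog '0.2 -0.17 -0.2 0 0 -0.05; 0.94 -0.81 -0.25 0 0 -0.125; 0.94 -0.81 -0.25 0 0 -0.125; 0.94 -0.81 -0.25 0 0 -0.125; 0.94 -0.81 -0.25 0 0 -0.125; 0.94 -0.81 -0.25 0 0 -0.125; 0.94 -0.81 -0.25 0 0 -0.125; 0.94 -0.81 -0.25 0 0 -0.125; 0.94 -0.81 -0.25 0 0 -0.125; 0.94 -0.81 -0.25 0 0 -0.125; 0.94 -0.81 -0.25 0 0 -0.125; 0.94 -0.81 -0.25 0 0 -0.125; 0.94 -0.81 -0.25 0 0 -0.125; 0.94 -0.81 -0.25 0 0 -0.125; 0.94 -0.81 -0.25 0 0 -0.125; 0.94 -0.81 -0.25 0 0 -0.125; 0.94 -0.81 -0.25 0 0 -0.125; 0.94 -0.81 -0.25 0 0 -0.125; 0.94 -0.81 -0.25 0 0 -0.125' -1 20
python3 - <<'E'
from t import *
print(here()); im=grab_frame('wrist'); cv2.imwrite('pics/w1.png',im[:,:,::-1])
for q in ("wheel_centre","capstan_centre","pawl_pivot","spoke_end","horn_end"): print(q,[(np.round(d['location'],1),round(d['confidence'],2)) for d in tip_of(q,'wrist')[:2]])
from fit2 import W,L
for q in L: print(q,proj(W(P,L[q]),'wrist').round())
E
```

```text
time_s: 2.88
ee_pos: [496.2, 54.2, 360.6]
ee_rot: [180.0, 0.1, 37.4]
force: [-0.4, -0.5, 0.8]
gripper_width: 0.4
[ -1.72582157 -19.72369567 338.64558215]
wheel_centre [(array([307.6, 170.1]), 0.56)]
capstan_centre [(array([304.2, 124.2]), 0.73)]
pawl_pivot [(array([388.1, 171.3]), 0.65)]
spoke_end [(array([263.1, 134.1]), 0.69), (array([509.6, 315.5]), 0.56)]
horn_end [(array([390.3, 170.6]), 0.73), (array([386.6, 186.5]), 0.67)]
wheel_centre [[306. 174.]]
capstan_centre [[305. 129.]]
pawl_pivot [[387. 173.]]
spoke_end [[273. 133.]]
horn_end [[382. 189.]]
```

View pics/w1.png

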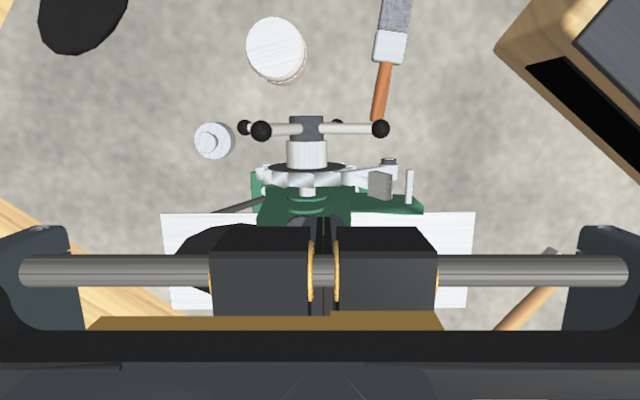

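```bash
python3 - <<'E'
from t import *
s=state(); R0=R.from_euler('xyz',s['ee_rot'],degrees=True)
for z in (22,-57):
  print(z,[proj(s['ee_pos']+R0.apply([x,y,z]),'wrist')[0].round().tolist() for x in(-16,16) for y in (-13.5,13.5)])
print(cam('wrist')[0][0,0])
im=cv2.imread('pics/w1.png')[90:240,220:440]; cv2.imwrite('pics/w1c.png',cv2.resize(im,None,fx=3.6,fy=3.6,interpolation=cv2.INTER_CUBIC))
E
python3 t.py 0,-40,260 0,-40,230
```

```text
22 [[298.0, 273.0], [347.0, 273.0], [296.0, 217.0], [348.0, 217.0]]
-57 [[280.0, 382.0], [364.0, 382.0], [277.0, 292.0], [367.0, 292.0]]
338.11476039491237
tip in press [ -1.3 -19.8 339. ] t 3.18 F [ 0.2  0.  -0.2]
0,-40,260 [ 2.800e-03  4.030e-02  1.581e-01  1.000e-04 -0.000e+00 -1.200e-03]
0,-40,230 [ 2.800e-03  4.030e-02  2.181e-01  1.000e-04 -0.000e+00 -1.200e-03]
```

View pics/w1c.png

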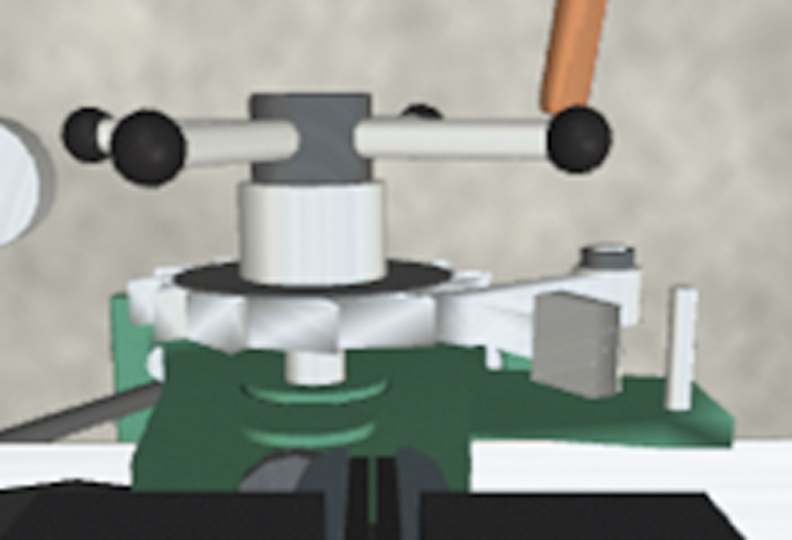

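```bash
python3 -m jog '0.003 0.037 0.08 0 0 0; 0.003 0.037 0.16 0 0 0; 0.003 0.037 0.22 0 0 0; 0.003 0.037 0.26 0 0 0; 0.003 0.037 0.29 0 0 0; 0.003 0.037 0.314 0 0 0; 0.003 0.037 0.314 0 0 0; 0.003 0.037 0.314 0 0 0'; python3 t.py 0,-38,182 0,-110,182
```

```text
time_s: 3.85
ee_pos: [508.7, 40.2, 203.9]
ee_rot: [-180.0, 0.0, 37.4]
force: [-0.5, -0.0, 0.6]
gripper_width: 0.8
tip in press [ -0.3 -38.5 181.9] t 3.85 F [-0.5 -0.   0.6]
0,-38,182 [ 0.0005 -0.001  -0.0003 -0.0002  0.0005 -0.0015]
0,-110,182 [ 0.0009  0.143  -0.0003 -0.0002  0.0005 -0.0015]
```

Push the horn toward −y (tool +y).

```bash
python3 -m jog '0 0.012 0 0 0 0; 0 0.024 0 0 0 0; 0 0.036 0 0 0 0; 0 0.048 0 0 0 0; 0 0.06 0 0 0 0; 0 0.072 0 0 0 0; 0 0.084 0 0 0 0; 0 0.096 0 0 0 0; 0 0.108 0 0 0 0; 0 0.12 0 0 0 0; 0 0.132 0 0 0 0; 0 0.142 0 0 0 0; 0 0.146 0 0 0 0; 0 0.146 0 0 0 0; 0 0.146 0 0 0 0; 0 0.146 0 0 0 0'; python3 t.py
python3 - <<'E'
from t import *
im=grab_frame('scene')[160:260,290:430,::-1]; cv2.imwrite('pics/s2.png',cv2.resize(im,None,fx=5,fy=5,interpolation=cv2.INTER_CUBIC))
E
```

```text
time_s: 5.18
ee_pos: [552.7, -17.8, 203.4]
ee_rot: [-179.9, 0.1, 37.4]
force: [-0.7, -0.3, 1.2]
gripper_width: 0.6
tip in press [  -0.7 -111.3  181.4] t 5.18 F [-0.7 -0.3  1.2]
```

View pics/s2.png

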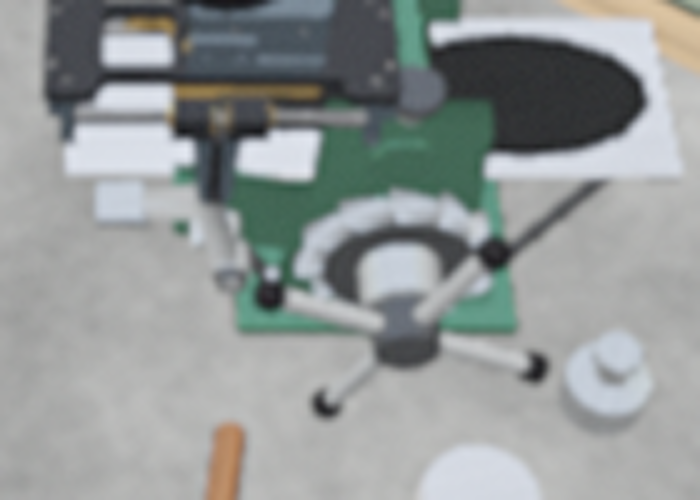

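```bash
python3 t.py 52,74,235 52,74,182; python3 -m jog '0 0 -0.06 0 0 0; 0 0 -0.11 0 0 0; 0.05 -0.06 -0.11 0 0 0; 0.1 -0.13 -0.11 0 0 0; 0.105 -0.2 -0.11 0 0 0; 0.105 -0.27 -0.11 0 0 0; 0.105 -0.34 -0.11 0 0 0; 0.105 -0.37 -0.11 0 0 0; 0.105 -0.37 -0.08 0 0 0; 0.105 -0.37 -0.04 0 0 0; 0.105 -0.37 0 0 0 0; 0.105 -0.37 0 0 0 0; 0.105 -0.37 0 0 0 0'; python3 t.py 52,19,182
```

```text
tip in press [  -0.7 -111.2  181.4] t 5.23 F [-0.2 -1.1 -0.5]
52,74,235 [ 0.1042 -0.3708 -0.107  -0.0008  0.0011 -0.0015]
52,74,182 [ 0.1044 -0.3706 -0.001  -0.0008  0.0011 -0.0015]
time_s: 6.32
ee_pos: [481.4, 161.3, 202.8]
ee_rot: [-179.9, 0.2, 37.4]
force: [0.6, -0.9, 0.3]
gripper_width: 0.8
tip in press [ 51.7  74.2 180.8] t 6.32 F [ 0.6 -0.9  0.3]
52,19,182 [ 0.0007  0.1103 -0.0026 -0.0015  0.0026 -0.0012]
```

```bash
python3 -m jog '0 0.01 0 0 0 0; 0 0.02 0 0 0 0; 0 0.03 0 0 0 0; 0 0.04 0 0 0 0; 0 0.05 0 0 0 0; 0 0.06 0 0 0 0; 0 0.07 0 0 0 0; 0 0.08 0 0 0 0; 0 0.09 0 0 0 0; 0 0.1 0 0 0 0; 0 0.106 0 0 0 0; 0 0.11 0 0 0 0; 0 0.11 0 0 0 0; 0 0.11 0 0 0 0; 0 0.11 0 0 0 0'; python3 t.py 52,40,182; python3 - <<'E'
from t import *
for n,(a,b) in {'scene':(160,290),'top':(160,220)}.items():
    im=grab_frame(n)[a:a+100,b:b+140,::-1]; cv2.imwrite(f'pics/{n}3.png',cv2.resize(im,None,fx=4,fy=4,interpolation=cv2.INTER_CUBIC))
a=cv2.imread('pics/scene3.png');b=cv2.imread('pics/top3.png')
cv2.imwrite('pics/b3.png',cv2.resize(np.hstack([a,b]),None,fx=.7,fy=.7))
E
```

```text
time_s: 7.57
ee_pos: [514.9, 117.2, 202.4]
ee_rot: [-179.9, 0.3, 37.4]
force: [-0.0, 1.4, 0.7]
gripper_width: 0.4
tip in press [ 51.3  18.9 180.4] t 7.57 F [-0.   1.4  0.7]
52,40,182 [ 0.001  -0.0424 -0.0031 -0.001   0.003  -0.0011]
```

View pics/b3.png

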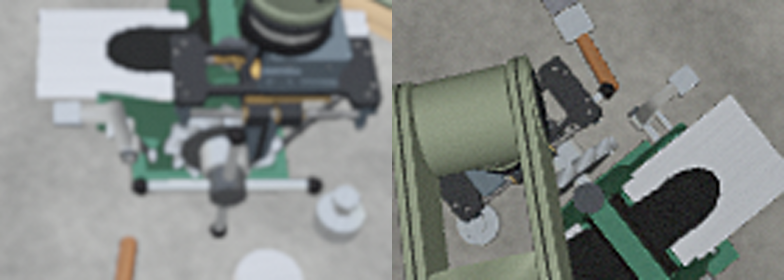

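```bash
python3 - <<'E'
from fit2 import *
P=[485.5,70.9,.6542]
O={1:(340,226.1),3:(403.2,226.1),2:(367.9,242.1)}
for w in np.arange(.2,.6,.05): print(round(w,2),[ (pj(W(P,ball(w,k)),'scene')[0]-o).round(1).tolist() for k,o in O.items()])
E
python3 t.py 52,60,182 52,60,235 0,-205,235 0,-205,150
```

```text
0.2 [[0.5, -3.5], [-2.7, 1.9], [-4.8, -1.3]]
0.25 [[0.2, -2.6], [-2.2, 1.1], [-3.4, -1.2]]
0.3 [[0.0, -1.8], [-1.8, 0.3], [-1.9, -1.2]]
0.35 [[-0.1, -1.0], [-1.5, -0.5], [-0.5, -1.1]]
0.4 [[-0.1, -0.1], [-1.3, -1.4], [1.0, -1.2]]
0.45 [[-0.1, 0.7], [-1.1, -2.2], [2.4, -1.2]]
0.5 [[0.0, 1.5], [-1.0, -3.0], [3.9, -1.3]]
0.55 [[0.2, 2.3], [-1.0, -3.9], [5.3, -1.4]]
tip in press [ 51.2  19.  180.3] t 7.67 F [0.2 1.  1.2]
52,60,182 [ 0.0011 -0.0822 -0.0033 -0.0011  0.0033 -0.001 ]
52,60,235 [ 0.0006 -0.0823 -0.1093 -0.0011  0.0033 -0.001 ]
0,-205,235 [-0.1025  0.4478 -0.1097 -0.0011  0.0033 -0.001 ]
0,-205,150 [-0.1017  0.4481  0.0603 -0.0011  0.0033 -0.001 ]
```

```bash
python3 -m jog '0 -0.04 0 0 0 0; 0 -0.05 -0.06 0 0 0; 0 -0.05 -0.11 0 0 0; -0.06 0.02 -0.11 0 0 0; -0.1 0.09 -0.11 0 0 0; -0.1 0.16 -0.11 0 0 0; -0.1 0.23 -0.11 0 0 0; -0.1 0.3 -0.11 0 0 0; -0.1 0.37 -0.11 0 0 0; -0.1 0.43 -0.11 0 0 0; -0.1 0.448 -0.11 0 0 0; -0.1 0.448 -0.04 0 0 0; -0.1 0.448 0.02 0 0 0; -0.1 0.448 0.066 0 0 0; -0.1 0.448 0.066 0 0 0; -0.1 0.448 0.066 0 0 0'; python3 t.py 0,-195,147 0,-135,178;  python3 - <<'E'
from t import *
im=grab_frame('scene')[160:260,290:430,::-1]; cv2.imwrite('pics/s4.png',cv2.resize(im,None,fx=5,fy=5,interpolation=cv2.INTER_CUBIC))
E
```

```text
time_s: 9.0
ee_pos: [610.0, -91.0, 168.2]
ee_rot: [-179.8, 0.4, 37.4]
force: [0.3, -0.6, 0.9]
gripper_width: 0.3
tip in press [ 1.000e-01 -2.041e+02  1.462e+02] t 9.0 F [ 0.3 -0.6  0.9]
0,-195,147 [-0.0006 -0.0184 -0.0016 -0.0024  0.0049 -0.0007]
0,-135,178 [-0.0012 -0.1387 -0.0631 -0.0024  0.0049 -0.0007]
```

View pics/s4.png

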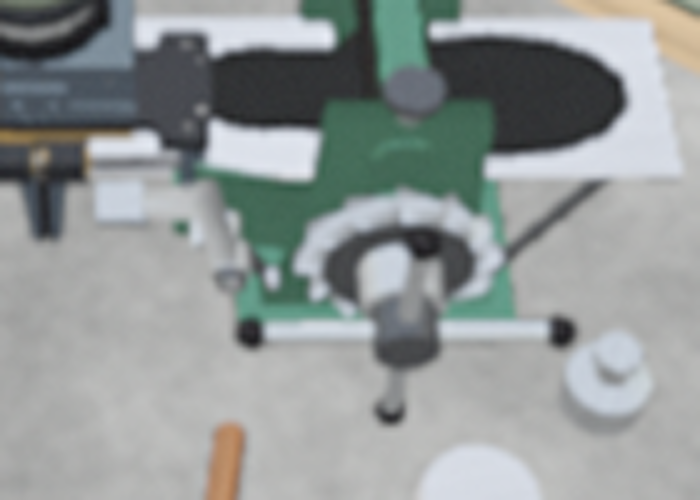

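```bash
python3 -m jog '0 -0.012 0 0 0 0; 0 -0.024 0 0 0 0; 0 -0.032 0 0 0 0; 0 -0.042 -0.01 0 0 0; 0 -0.052 -0.021 0 0 0; 0 -0.062 -0.03 0 0 0; 0 -0.072 -0.038 0 0 0; 0 -0.082 -0.045 0 0 0; 0 -0.092 -0.051 0 0 0; 0 -0.102 -0.056 0 0 0; 0 -0.112 -0.06 0 0 0; 0 -0.122 -0.063 0 0 0; 0 -0.132 -0.065 0 0 0; 0 -0.14 -0.066 0 0 0; 0 -0.14 -0.066 0 0 0; 0 -0.14 -0.066 0 0 0'; python3 t.py 52,55,235 52,55,182;  python3 - <<'E'
from t import *
im=grab_frame('scene')[160:260,290:430,::-1]; cv2.imwrite('pics/s5.png',cv2.resize(im,None,fx=5,fy=5,interpolation=cv2.INTER_CUBIC))
E
```

```text
time_s: 10.38
ee_pos: [568.6, -35.2, 202.8]
ee_rot: [-179.9, 0.3, 37.5]
force: [0.7, 0.0, -0.1]
gripper_width: 0.2
tip in press [   1.2 -134.8  180.8] t 10.38 F [ 0.7  0.  -0.1]
52,55,235 [ 0.1004 -0.3798 -0.1084 -0.0008  0.0033 -0.0005]
52,55,182 [ 0.1009 -0.3797 -0.0024 -0.0008  0.0033 -0.0005]
```

View pics/s5.png

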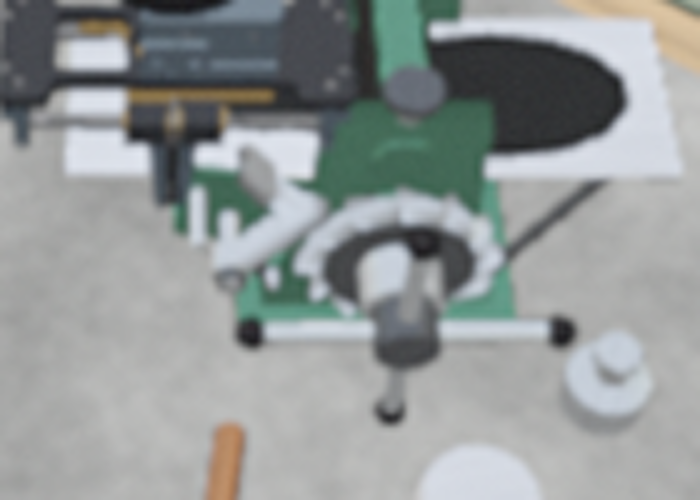

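```bash
python3 -m jog '0 0 -0.06 0 0 0; 0 0 -0.11 0 0 0; 0.05 -0.06 -0.11 0 0 0; 0.1 -0.13 -0.11 0 0 0; 0.1 -0.2 -0.11 0 0 0; 0.1 -0.27 -0.11 0 0 0; 0.1 -0.34 -0.11 0 0 0; 0.1 -0.38 -0.11 0 0 0; 0.1 -0.38 -0.08 0 0 0; 0.1 -0.38 -0.04 0 0 0; 0.1 -0.38 0 0 0 0; 0.1 -0.38 0 0 0 0; 0.1 -0.37 0 0 0 0; 0.1 -0.36 0 0 0 0; 0.1 -0.35 0 0 0 0; 0.1 -0.34 0 0 0 0; 0.1 -0.33 0 0 0 0; 0.1 -0.32 0 0 0 0; 0.1 -0.31 0 0 0 0; 0.1 -0.305 0 0 0 0'; python3 t.py 52,8,182
```

```text
time_s: 12.1
ee_pos: [515.9, 116.1, 203.0]
ee_rot: [-179.8, 0.3, 37.4]
force: [-2.7, 3.7, 3.3]
gripper_width: 0.5
tip in press [ 51.5  17.5 181. ] t 12.1 F [-2.7  3.7  3.3]
52,8,182 [ 0.0008  0.0188 -0.0021 -0.0018  0.003  -0.0014]
```

```bash
python3 -m jog '0 0.004 0 0 0 0; 0 0.008 0 0 0 0; 0 0.012 0 0 0 0; 0 0.014 0 0 0 0; 0 0.014 0 0 0 0'; python3 t.py; python3 -m jog '0 0.002 0 0 0 0; 0 0.004 0 0 0 0; 0 0.004 0 0 0 0'; python3 t.py
```

```text
time_s: 12.52
ee_pos: [520.3, 110.5, 203.2]
ee_rot: [-179.9, 0.3, 37.4]
force: [-1.9, 1.5, 3.5]
gripper_width: 0.7
tip in press [ 51.6  10.3 181.2] t 12.52 F [-1.9  1.5  3.5]
time_s: 12.77
ee_pos: [521.5, 108.9, 203.1]
ee_rot: [-179.9, 0.3, 37.4]
force: [-2.3, 2.4, 2.2]
gripper_width: 0.6
tip in press [ 51.6   8.3 181.1] t 12.77 F [-2.3  2.4  2.2]
```

```bash
python3 -m jog '0 0.002 0 0 0 0; 0 0.004 0 0 0 0; 0 0.004 0 0 0 0'; python3 t.py;  python3 -m jog '0 0.002 0 0 0 0; 0 0.004 0 0 0 0; 0 0.004 0 0 0 0'; python3 t.py
```

```text
time_s: 13.02
ee_pos: [522.8, 107.2, 203.1]
ee_rot: [-179.9, 0.3, 37.4]
force: [-1.3, 2.4, 2.1]
gripper_width: 0.4
tip in press [ 51.6   6.1 181.1] t 13.02 F [-1.3  2.4  2.1]
time_s: 13.27
ee_pos: [524.2, 105.4, 203.0]
ee_rot: [-179.9, 0.3, 37.4]
force: [-2.3, 2.8, 1.1]
gripper_width: 0.5
tip in press [ 51.6   3.9 181. ] t 13.27 F [-2.3  2.8  1.1]
```

```bash
python3 - <<'E'
from t import *
im=grab_frame('scene')[170:250,320:420,::-1]; cv2.imwrite('pics/s6.png',cv2.resize(im,None,fx=7,fy=7,interpolation=cv2.INTER_CUBIC))
E
```

```text
(no output)
```

View pics/s6.png

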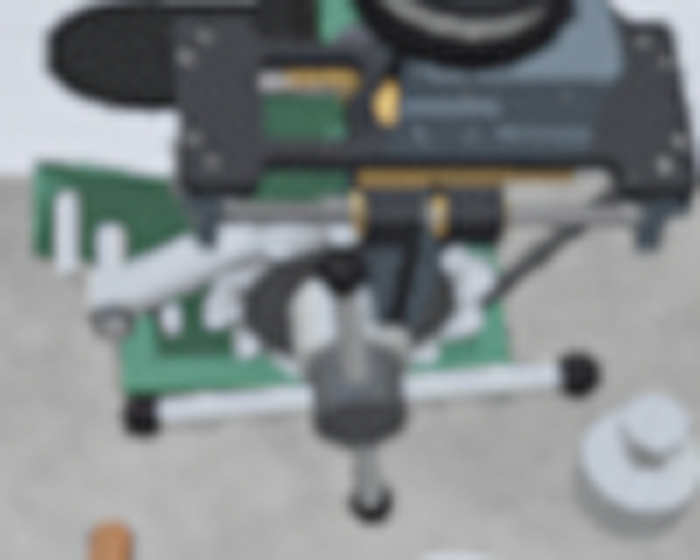

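```bash
python3 - <<'E'
from fit2 import *
P=[485.5,70.9,.6542]
O={1:(340.4,229.3),3:(402.6,223.3),2:(372.9,241.7),0:(368.6,208.3)}
f=lambda v: np.concatenate([pj(W(P,ball(v[0],k)),'scene')[0]+v[1:]-o for k,o in O.items()])
s=least_squares(f,[.5,0,0]);print(s.x,s.fun.round(1))
O={1:(344,219),3:(397,233.4),2:(355,240.8),0:(389,210.4)}
s=least_squares(f,[0,0,0]);print(s.x,s.fun.round(1))
E
python3 -m jog '0 0.002 0 0 0 0; 0 0.003 0 0 0 0; 0 0.003 0 0 0 0'; python3 t.py
```

```text
[0.53730723 0.1924923  0.84522016] [-0.  -0.2 -0.2 -0.   0.2 -0.1  0.1  0.4]
[-0.09711927  0.31569292  1.09460658] [ 0.1 -0.1 -0.3  0.2  0.5 -0.3 -0.2  0.2]
time_s: 13.57
ee_pos: [524.5, 105.0, 203.0]
ee_rot: [-179.7, 0.3, 37.4]
force: [-3.2, 5.2, 3.7]
gripper_width: 0.7
tip in press [ 51.6   3.4 181. ] t 13.57 F [-3.2  5.2  3.7]
```

```bash
python3 -m jog '0 0.003 0 0 0 0; 0 0.005 0 0 0 0; 0 0.005 0 0 0 0'; python3 t.py
```

```text
time_s: 13.82
ee_pos: [524.7, 104.8, 203.0]
ee_rot: [-179.4, 0.3, 37.3]
force: [-5.9, 8.3, 4.1]
gripper_width: 0.3
tip in press [ 51.6   3.2 181. ] t 13.82 F [-5.9  8.3  4.1]
```

Firm stop: 0.2 mm for 2.5 mm commanded, with the force rising to 10 N. I'll back off, lift clear and look.

```bash
python3 -m jog '0 -0.01 0 0 0 0; 0 -0.03 0 0 0 0; 0 -0.06 0 0 0 0; 0 -0.08 -0.05 0 0 0; 0 -0.08 -0.12 0 0 0; 0 -0.08 -0.2 0 0 0; 0 -0.14 -0.26 0 0 0; 0 -0.2 -0.3 0 0 0; 0 -0.26 -0.3 0 0 0; 0 -0.3 -0.3 0 0 0; 0 -0.3 -0.3 0 0 0; 0 -0.3 -0.3 0 0 0'; python3 t.py; python3 - <<'E'
from t import *
im=grab_frame('scene')[170:250,320:420,::-1]; cv2.imwrite('pics/s7.png',cv2.resize(im,None,fx=7,fy=7,interpolation=cv2.INTER_CUBIC))
E
```

```text
time_s: 14.82
ee_pos: [435.0, 223.5, 354.4]
ee_rot: [-179.6, 0.3, 37.4]
force: [0.4, -0.3, 0.3]
gripper_width: 0.4
tip in press [ 52.7 152.  332.4] t 14.82 F [ 0.4 -0.3  0.3]
```

View pics/s7.png

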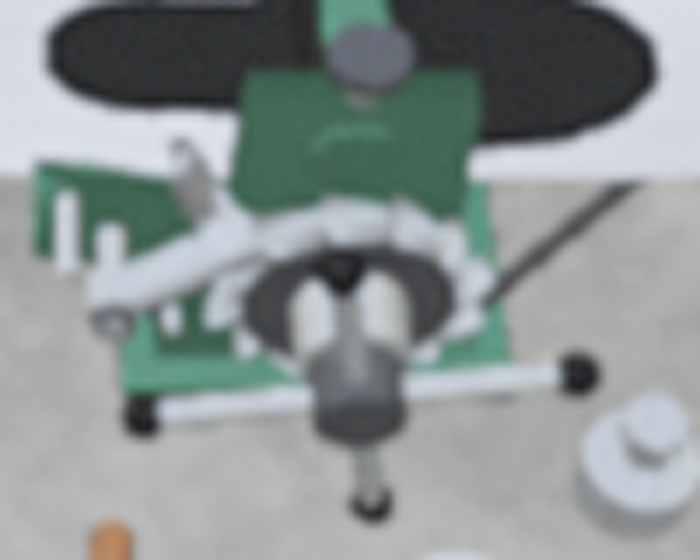

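```bash
python3 -c "
from workcell import *
print(job_done())"
```

```text
the job is handed in; nothing more can be done
None
```

I wound the rollers back one notch, locked them there and handed the job in at about 15 s of the 61 s allowed. No verdict was reported.

With the closed fingertips I threw the pawl over to its stop. I then pushed the top capstan ball backward to about 0.37 rad and tipped the pawl back in by the end of its horn. Finally I pushed the wheel on until it stopped: about 10 N, and only 0.2 mm of movement for 2.5 mm commanded.

**Last checks, with the arm clear and no force on it:**
- **Wheel:** about 0.54 rad from the ball positions in the scene picture, inside the 0.44 to 0.56 limit. The same method read −0.097 rad at the start. The nominal lock is 0.524 rad, so the difference is within what this measurement can tell.
- **Pawl:** in the last picture the horn end is within 2 pixels of where it was at the start, so the pawl is fully down in the gap. I judged this from the picture, not from a joint reading.
- **Bystanders:** the heel weight and brush handle look unmoved in the last view. I did not take a fresh picture of the others at the end. The fingertips stayed at least 145 mm above the bench.

No check failed or disagreed.

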